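Put the hand stamp away in its sliding-cover box

TASK

Tidy the office desk: slide the cover of the grey stamp box fully back, stand the rectangular wooden hand stamp upright on the floor of the open compartment, let go of it, and slide the cover fully shut again. Leave the round stamp standing where it is.

Things in the scene. Friction and masses are not known exactly. Their poses are not given: they have to be found in the camera images.
- well (a point): Centre of the inner floor of the open compartment of the grey plastic stamp box (fixed), 6 mm above the desk. z up; x along the box, the way the cover opens; y across. Walls: 68 mm off at -x, 58 mm at each y side; rim 90 mm above the desk. At +x, 65 mm off, begins the closed rear part, deck 82 mm above the desk. Outside, the box spans -74 to +208 mm in x and is 128 mm wide.
- cover_grip (a point): Point in the black upright bar amid the sliding aluminium cover (134 x 114 mm, top 90 mm above the desk), 10 mm under the bar's top. Bar: 16 mm thick along x, 60 mm across, 34 mm high; this point 114 mm above the desk. Axes parallel to those of well. Shut: straight above well (starts 0 to 25 mm ajar); fully open: 132 mm further to +x. Slides along x with about 2 N, stays where left.
- stamp_center (a point): Centre, half-way up (36 mm above its underside), of the rectangular wooden hand stamp to put away. Base 56 mm (x) by 32 mm (y), 14 mm high; on it an upright bar handle 40 mm (x) by 20 mm (y) up to the top, 72 mm above the underside. z up; about 80 g. Stands on the desk to the robot's right, near the round stamp and a cardboard tape core (84 mm wide, 24 mm high).
- round_stamp_center (a point): Centre, half-way up (36 mm), of the round wooden hand stamp, loose, a bystander of the same wood: round base 44 mm across, turned handle 30 mm across, 72 mm high. It stands on the desk at least 100 mm from the other stamp and must stay where it is.

How it is judged:
By the outcome, as a careful person would: the job done as asked, in the order asked, and still so for the second after the job is handed in, with the robot touching nothing.
It also fails if it takes over 58 s, if anything falls off the work surface, if the arm or the gripper's body presses on something with over 40 N, if the wrist force passes 120 N, or if a joint passes its speed limit or range.

ROBOT

A 6-joint arm with a two-finger parallel gripper is mounted at the origin on the work surface. World frame = base frame: x ahead of the robot, y to its left, z up, the work surface at z = 0. Lengths are in m, angles in rad, forces in N, time in s.
With the tool pointing down it reaches from about 0.3 to 0.875 m from the base axis. Payload 6.4 kg.
Tool frame: the origin (TCP) lies midway between the tips of the shut fingers; the grasp point (between the pads) lies ctrl.grip_point_offset behind it (ctrl.grip_point_offset is the distance from the TCP to the grasp point, in m); z points along the fingers, y is the direction in which the jaws open and shut (so a half turn about z gives the same grasp; the last joint's range is limited). The gripper opens to 85 mm and grips with 20 to 120 N. Pads are 22 mm wide; open, the fingers measure 114 mm over their backs; the gripper's body (76 mm by 85 mm) begins 54 mm behind the grasp point. The pads swing forward as they close: fully open they stand 13 mm farther back than shut.
Start: joints at [-1.483, 0.181, 1.607, -0, 1.354, -0.206], TCP at [0.167, -0.55, 0.231] pointing down, gripper open.
Joint ranges: [-2.99, 2.99], [-0.89, 2.07], [0.3, 2.58], [-1.14, 4.28], [0, 2.63], [-3.12, 3.12]. Speed limits (rad/s): [2.57, 2.57, 3.01, 3.14, 3.14, 3.14].

INTERFACE

Orientations are given as a unit quaternion [w, x, y, z].
In Python, from bench import ctrl, viewer gives the robot as it stands.
- The arm moves only by the shell command python3 -m handwheel 'ROWS' [OPENING]. ROWS is JSON, a list of rows, each an object with "travel": the shift along the tool's x, y, z as a fraction of full scale, a list of three; "dr": the turn, a rotation vector about the tool's x, y, z as a fraction of full scale, a list of three. A call has 1 to 20 rows; each row shifts and turns the pose as measured when the row begins, along the tool's axes as they then stand; what a row does not reach is not made up. Full scale, the value 1, is 150 mm for a shift and 30 degrees for a turn. A row lasts 1/12 s, in which the tool goes at most 41.7 mm and 7.16 degrees, less where a joint would pass 70% of its speed; a pose out of reach is approached as far as the arm can. A call with a number of a shift or a turn outside -1 to 1 is refused whole. A call with a gripper value outside its range is refused whole. OPENING is the opening, from -1 (shut) to 1 (fully open), set as the call begins (- or left out, the last holds). The fingers move at their own pace and stop on an object; the grip force is fixed at half the most. Time passes only in rows, so rows that do not move let the fingers close. It gives the time, the measured TCP pose, the force and the opening at its end, in the units of the state.
- ctrl.get_obs(): the state, without advancing time (a new reading comes with each control period).
- viewer.camera(name): name is "side" or "top" or "wrist"; returns the picture (400x640x3 uint8, red, green, blue); there is no depth.
- viewer.get_calibration(name): a dict with "camera_matrix" (3x3 intrinsics, pixels), "R" (3x3) and "t" (3): a world point X has camera coordinates R X + t. Camera axes: x right, y down, z forward; pixel columns grow to the right and rows downward; lengths in m; the calibration is good to about 2 mm. The wrist camera is an equidistant fisheye: a pixel r from the principal point sees the ray r / f radians off the axis. A picture is of the moment at which its call begins: read the wrist's pose just before it. get_calibration takes no time and is no camera call; for the wrist camera it gives the pose at the moment of the call.
- ctrl.hand_in(): hands the job in, once; it reports no verdict.
The state is a dict: "time_s": time; "q": joint angles; "dq": joint speeds; "joint_efforts": joint torques, N m; "eef_pos": TCP position; "eef_rot": TCP orientation; "wrist_force": force on the tool from outside, world axes, zero at the start; "torque": the same for the moment, N m; "opening": opening from 0.0 (shut) to 1.0 (fully open).
Only numpy, scipy, OpenCV 4.12 (cv2) and the standard library are available. Lean on these libraries where they do the work, as an engineer would, in place of code of your own. Each camera call takes 0.05 s, during which the arm holds its last target. There are 200 camera calls.

## Working session

There is one attempt and no reset: what is moved stays moved. The work goes in short steps, Python scripts to look and compute and a shell command to move; the robot and the scene stay as the last step left them, time stands still between calls to the robot, and variables do not carry over. Pictures are saved under pics/ and viewed, about 8 in all and at most 12, crops included, and the job is handed in when it is done.

```bash
mkdir -p pics; ls
python3 - <<'E'
from bench import ctrl, viewer
import cv2
for n in ["top","side"]:
    c=viewer.get_calibration(n); print(n,c)
    cv2.imwrite(f"pics/{n}0.png",viewer.camera(n)[:,:,::-1])
print(viewer.get_calibration("wrist"))
print(ctrl.get_obs(), ctrl.grip_point_offset)
E
```

```text
pics
top {'camera_matrix': array([[509.77481756,   0.        , 334.06475476],
       [  0.        , 509.77481756, 201.99168992],
       [  0.        ,   0.        ,   1.        ]]), 'R': array([[-2.36054884e-02, -9.99720971e-01,  8.72324748e-04],
       [-9.96575673e-01,  2.34620379e-02, -7.92872060e-02],
       [ 7.92446160e-02, -2.74095085e-03, -9.96851432e-01]]), 't': array([-0.08574932,  0.53875027,  0.98405193])}
side {'camera_matrix': array([[387.46078401,   0.        , 312.90085383],
       [  0.        , 387.46078401, 201.19759057],
       [  0.        ,   0.        ,   1.        ]]), 'R': array([[ 0.84348069, -0.53696842, -0.01432598],
       [-0.37589472, -0.57099113, -0.72984402],
       [ 0.38372318,  0.6209944 , -0.68346359]]), 't': array([-0.49351121,  0.2391259 ,  0.56206274])}
{'camera_matrix': array([[309.70691629,   0.        , 321.88815022],
       [  0.        , 309.70691629, 198.7457565 ],
       [  0.        ,   0.        ,   1.        ]]), 'R': array([[ 0.28968111, -0.95712051, -0.00227607],
       [-0.91213091, -0.27678358,  0.30233766],
       [-0.29000356, -0.08550544, -0.95319817]]), 't': array([-0.57477888, -0.04013319,  0.38088512])}
{'time_s': 0.1, 'q': array([-1.48334036e+00,  1.81473463e-01,  1.60790591e+00, -3.54292579e-05,
        1.35380506e+00, -2.06286430e-01]), 'dq': array([-0.0015935 , -0.00139254, -0.00076869,  0.00051078,  0.00135713,
        0.00157369]), 'joint_efforts': array([ 6.10189563e-04, -4.45876408e+01, -3.52237701e+01, -2.53809703e-04,
        4.13058660e-03, -1.43086157e-05]), 'eef_pos': array([ 0.16645225, -0.54985851,  0.23047148]), 'eef_rot': array([-7.95513303e-04,  9.89232926e-01,  1.46347476e-01,  2.99945580e-05]), 'wrist_force': array([0.14599555, 0.0076984 , 0.43495705]), 'torque': array([-0.00196866, -0.048019  , -0.02787002]), 'opening': 0.9990714602857796} 0.0187
```

View pics/top0.png

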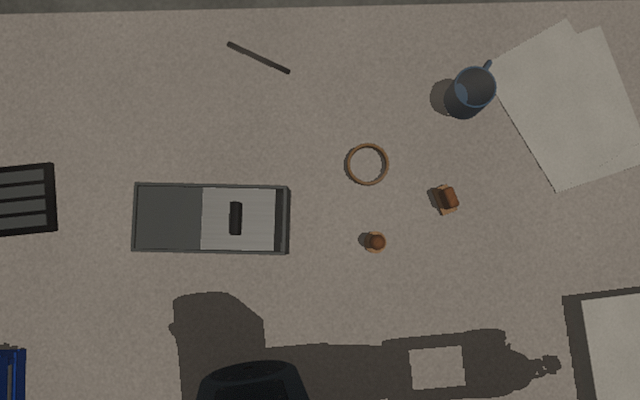

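View pics/side0.png

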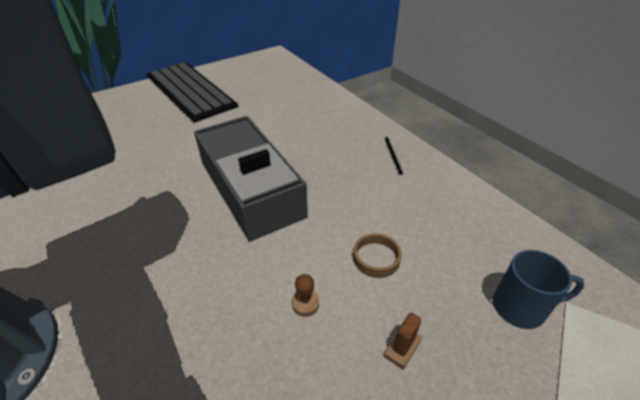

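Top: box rim corners ≈(134,182),(290,185),(288,254),(131,251), bar ≈(235,218), rectangular stamp ≈(446,199), round ≈(375,242), core (367,164). Enlarged crop next.

Run:
```python
import cv2,numpy as np
a=cv2.imread("pics/top0.png")
b=cv2.resize(a[170:265,120:300],None,fx=4.4,fy=4.4,interpolation=cv2.INTER_CUBIC)
s=cv2.imread("pics/side0.png")
c=cv2.resize(a[175:225,420:470],(400,400),interpolation=cv2.INTER_CUBIC)[:180+0]
c=cv2.resize(a[180:220,425:465],(180*1,180),interpolation=cv2.INTER_CUBIC)
d=cv2.resize(s[305:370,375:430],(152,180),interpolation=cv2.INTER_CUBIC)
row=np.zeros((180,b.shape[1],3),np.uint8);row[:,:180]=c;row[:,200:352]=d
o=np.vstack([b,row]);o=cv2.convertScaleAbs(o,alpha=1.5);print(o.shape);cv2.imwrite("pics/crop0.png",o)
```

```text
(598, 792, 3)
```

View pics/crop0.png

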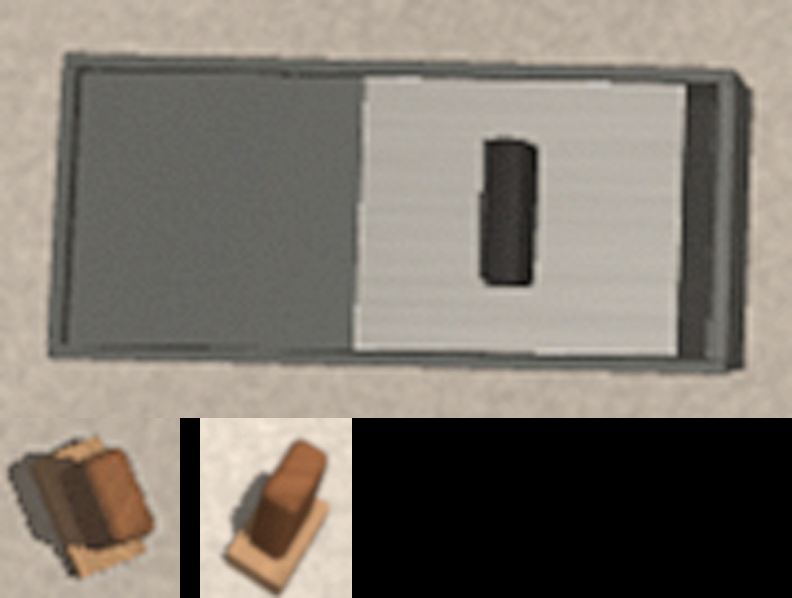

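```bash
cat > h.py <<'E'
import numpy as np
from bench import ctrl, viewer
from scipy.spatial.transform import Rotation as R
def ray(n,px,z,cal=None):
    c=cal or viewer.get_calibration(n);K=c["camera_matrix"]
    d=np.array([(px[0]-K[0,2])/K[0,0],(px[1]-K[1,2])/K[1,1],1])
    if n=="wrist":
        r=np.hypot(*d[:2]);d=np.array([*(d[:2]/r*np.sin(r)),np.cos(r)])
    o=-c["R"].T@c["t"];w=c["R"].T@d
    return o+w*(z-o[2])/w[2]
def rel(p):
    "target TCP point p in tool frame, in mm"
    o=ctrl.get_obs();q=o["eef_rot"]
    return R.from_quat([*q[1:],q[0]]).inv().apply(np.array(p)-o["eef_pos"])*1000
def jaw():
    q=ctrl.get_obs()["eef_rot"];m=R.from_quat([*q[1:],q[0]]).as_matrix();return m
E
python3 - <<'E'
from h import *
f=lambda p,z:ray("top",(p[0]/4.4+120,p[1]/4.4+170),z)[:2]
rim=[f(p,.09) for p in[(66,54),(740,72),(728,370),(50,356)]];print(np.round(rim,4))
l=(rim[0]+rim[3])/2;r=(rim[1]+rim[2])/2;u=(l-r);print("len",np.linalg.norm(u),"ang",np.degrees(np.arctan2(u[1],u[0])),"width",np.linalg.norm(rim[0]-rim[3]))
u/=np.linalg.norm(u);print("well",(l+r)/2-u*(208-67-74)/1000*1.0)
print("bar",f((505,213),.124), [f(p,.124) for p in[(510,139),(507,286)]])
cov=[f(p,.09) for p in[(362,77),(686,84),(678,356),(354,350)]];print("cov",np.round(cov,4),np.mean(cov,0))
g=lambda p:ray("top",(p[0]/4.5+425,p[1]/4.5+180),.072)[:2]
s=np.array([g(p) for p in[(85,460),(125,447),(155,525),(112,543)]]);print(np.round(s,4),s.mean(0));
v=(s[3]+s[2]-s[0]-s[1])/2;print(np.linalg.norm(v),np.degrees(np.arctan2(v[1],v[0])))
print("round",ray("top",(375,240),.072),"core",ray("top",(367,164),.024))
print("ends",ray("side",(386,350),0.014),ray("side",(420,337),.014))
print(jaw())
E
```

```text
[[ 0.5762  0.2676]
 [ 0.562  -0.0144]
 [ 0.438  -0.0074]
 [ 0.4504  0.2733]]
len 0.2816717161045362 ang 87.29153212513991 width 0.12593083233627933
well [0.50347582 0.06282696]
bar [0.50347976 0.07781906] [array([0.53322704, 0.0755648 ]), array([0.47422128, 0.07725772])]
cov [[0.5636 0.1437]
 [0.5575 0.0082]
 [0.4443 0.0132]
 [0.4499 0.1474]] [0.50380368 0.07813732]
[[ 0.3789 -0.2979]
 [ 0.3838 -0.3146]
 [ 0.3518 -0.3255]
 [ 0.345  -0.3076]] [ 0.36488544 -0.31139755]
0.03454983414363771 -162.59616160921516
round [ 0.45979108 -0.17280875  0.072     ] core [ 0.61024995 -0.16536479  0.024     ]
ends [ 0.51214446 -0.31039668  0.014     ] [ 0.56697848 -0.32221824  0.014     ]
[[ 9.57164831e-01  2.89543531e-01 -1.73499519e-04]
 [ 2.89543436e-01 -9.57163567e-01  1.58267516e-03]
 [ 2.92185937e-04 -1.56511665e-03 -9.99998733e-01]]
```

Run:
```python
from h import *
g=lambda p:ray("top",(p[0]/4.5+425,(p[1]-418)/4.5+180),.072)[:2]
s=np.array([g(p) for p in[(85,460),(125,447),(155,525),(112,543)]]);print(np.round(s,4),s.mean(0));
v=(s[3]+s[2]-s[0]-s[1])/2;print(np.linalg.norm(v),np.degrees(np.arctan2(v[1],v[0])))
m=jaw();print("tool yaw",np.degrees(np.arctan2(m[1,0],m[0,0])))
a=np.radians(87.3);x=np.array([np.cos(a),np.sin(a)])
print(rel([.5035,.078,.20]))
```

```text
[[ 0.5515 -0.3049]
 [ 0.5566 -0.3218]
 [ 0.5237 -0.3329]
 [ 0.5166 -0.3147]] [ 0.53710051 -0.31861301]
0.035502764325555415 -162.85841037586658
tool yaw 16.83062491800857
[ 504.39366246 -503.32560749   31.40666201]
```

```bash
python3 -m handwheel '[{"travel":[0.1,-0.1,0],"dr":[0,0,0.06]},{"travel":[0.19,-0.19,0],"dr":[0,0,0.06]},{"travel":[0.19,-0.19,0],"dr":[0,0,0.06]},{"travel":[0.19,-0.19,0],"dr":[0,0,0.06]},{"travel":[0.19,-0.19,0],"dr":[0,0,0.06]},{"travel":[0.19,-0.19,0],"dr":[0,0,0.06]},{"travel":[0.19,-0.19,0],"dr":[0,0,0.06]},{"travel":[0.19,-0.19,0],"dr":[0,0,0.06]},{"travel":[0.19,-0.19,0],"dr":[0,0,0.06]},{"travel":[0.19,-0.19,0],"dr":[0,0,0.06]},{"travel":[0,0,0],"dr":[0,0,0]}]' 1
cat > st.py <<'E'
import sys
from h import *
p=[float(v) for v in sys.argv[1:4]];yaw=float(sys.argv[4])
m=jaw();o=ctrl.get_obs()
y=np.degrees(np.arctan2(m[1,0],m[0,0]))
print("t",o["time_s"],"pos",o["eef_pos"].round(4),"yaw",y.round(2),"tilt",np.degrees(m[:2,2]).round(2),"F",o["wrist_force"].round(1),"open",round(o["opening"],3))
t=rel(p);print("rel mm",t.round(1),"frac",(t/150).round(3),"dr z frac",round((y-yaw)/30,3))
c,s=np.cos(np.radians(y-yaw)),np.sin(np.radians(y-yaw))
print("frac after turn",((c*t[0]+s*t[1])/150).round(3),((-s*t[0]+c*t[1])/150).round(3))
E
python3 st.py .5035 .078 .15 -2.7
```

```text
time_s: 1.02
eef_pos: [0.4009, -0.2319, 0.2263]
eef_rot: [-0.004, 1.0, -0.023, -0.001]
wrist_force: [-1.1, 0.8, -0.3]
opening: 1.001
t 1.0167 pos [ 0.4009 -0.2319  0.2263] yaw -2.59 tilt [-0.09  0.43] F [-1.1  0.8 -0.3] open 1.001
rel mm [  88.6 -313.6   78.5] frac [ 0.591 -2.091  0.523] dr z frac 0.004
frac after turn 0.587 -2.092
```

```bash
python3 -m handwheel '[{"travel":[0.06,-0.2,0.02],"dr":[0,0,0]},{"travel":[0.06,-0.2,0.02],"dr":[0,0,0]},{"travel":[0.06,-0.2,0.02],"dr":[0,0,0]},{"travel":[0.06,-0.2,0.02],"dr":[0,0,0]},{"travel":[0.06,-0.2,0.03],"dr":[0,0,0]},{"travel":[0.06,-0.2,0.03],"dr":[0,0,0]},{"travel":[0.06,-0.2,0.03],"dr":[0,0,0]},{"travel":[0.06,-0.2,0.03],"dr":[0,0,0]},{"travel":[0.06,-0.2,0.03],"dr":[0,0,0]},{"travel":[0.05,-0.2,0.03],"dr":[0,0,0]},{"travel":[0,-0.09,0.03],"dr":[0,0,0]},{"travel":[0,0,0],"dr":[0,0,0]},{"travel":[0,0,0],"dr":[0,0,0]}]'
python3 st.py .5035 .078 .0955 -2.7
python3 - <<'E'
from h import *
import cv2
c=viewer.get_calibration("wrist");im=viewer.camera("wrist");cv2.imwrite("pics/w1.png",cv2.convertScaleAbs(im[:,:,::-1],alpha=1.4))
K=c["camera_matrix"]
def proj(p):
    v=c["R"]@p+c["t"];r=np.hypot(*v[:2]);th=np.arctan2(r,v[2]);return (K[:2,2]+K[0,0]*th*v[:2]/r).round(1)
print(proj(np.array([.5035,.078,.124])),proj(ctrl.get_obs()["eef_pos"]))
E
```

```text
time_s: 2.1
eef_pos: [0.5046, 0.0937, 0.179]
eef_rot: [-0.003, 1.0, -0.02, -0.004]
wrist_force: [-0.3, -0.7, 0.5]
opening: 1.001
t 2.1 pos [0.5046 0.0937 0.179 ] yaw -2.26 tilt [-0.39  0.34] F [-0.3 -0.7  0.5] open 1.001
rel mm [ 0.2 16.2 83.4] frac [0.001 0.108 0.556] dr z frac 0.015
frac after turn 0.002 0.108
[343.8 218.5] [320.6 256.7]
```

View pics/w1.png

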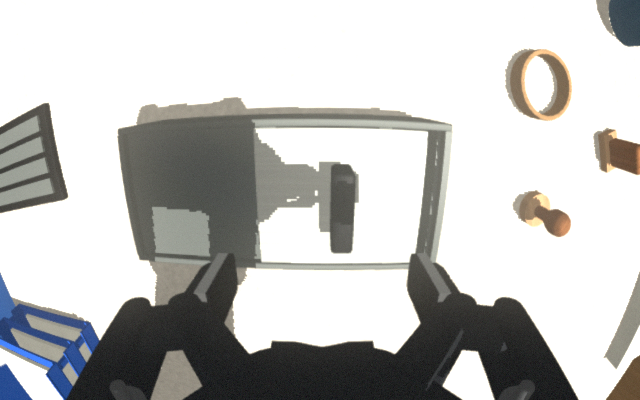

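Bar top at ≈(342,209), within a few mm of the prediction (344,218). Descend.

```bash
python3 -m handwheel '[{"travel":[0,0.05,0.04],"dr":[0,0,0.01]},{"travel":[0,0.05,0.08],"dr":[0,0,0]},{"travel":[0,0,0.1],"dr":[0,0,0]},{"travel":[0,0,0.1],"dr":[0,0,0]},{"travel":[0,0,0.08],"dr":[0,0,0]},{"travel":[0,0,0.05],"dr":[0,0,0]},{"travel":[0,0,0],"dr":[0,0,0]},{"travel":[0,0,0],"dr":[0,0,0]}]'
python3 st.py .5035 .078 .0965 -2.7
```

```text
time_s: 2.82
eef_pos: [0.5038, 0.0654, 0.1092]
eef_rot: [-0.001, 1.0, -0.029, -0.002]
wrist_force: [0.4, 0.0, 0.3]
opening: 0.998
t 2.8167 pos [0.5038 0.0654 0.1092] yaw -3.37 tilt [-0.21  0.14] F [0.4 0.  0.3] open 0.998
rel mm [ -1.  -12.5  12.7] frac [-0.006 -0.084  0.085] dr z frac -0.022
frac after turn -0.005 -0.084
```

```bash
python3 -m handwheel '[{"travel":[0,-0.04,0.03],"dr":[0,0,-0.01]},{"travel":[0,-0.04,0.03],"dr":[0,0,-0.01]},{"travel":[0,0,0.02],"dr":[0,0,0]},{"travel":[0,0,0],"dr":[0,0,0]},{"travel":[0,0,0],"dr":[0,0,0]},{"travel":[0,0,0],"dr":[0,0,0]}]'
python3 st.py .5035 .078 .0965 -2.7
```

```text
time_s: 3.32
eef_pos: [0.5063, 0.0779, 0.0986]
eef_rot: [-0.001, 1.0, -0.024, 0.0]
wrist_force: [-0.3, -0.3, -0.1]
opening: 1.003
t 3.3167 pos [0.5063 0.0779 0.0986] yaw -2.74 tilt [0.04 0.12] F [-0.3 -0.3 -0.1] open 1.003
rel mm [-2.8  0.1  2.1] frac [-0.019  0.     0.014] dr z frac -0.001
frac after turn -0.019 0.0
```

```bash
python3 -m handwheel '[{"travel":[0,0,0.01],"dr":[0,0,0]},{"travel":[0,0,0],"dr":[0,0,0]},{"travel":[0,0,0],"dr":[0,0,0]},{"travel":[0,0,0],"dr":[0,0,0]},{"travel":[0,0,0],"dr":[0,0,0]},{"travel":[0,0,0],"dr":[0,0,0]},{"travel":[0,0,0],"dr":[0,0,0]},{"travel":[0,0,0],"dr":[0,0,0]},{"travel":[0,0,0],"dr":[0,0,0]},{"travel":[0,0,0],"dr":[0,0,0]}]' -1
python3 st.py .5097 .1947 .0965 -2.7
```

```text
time_s: 4.15
eef_pos: [0.5069, 0.0781, 0.0979]
eef_rot: [-0.001, 1.0, -0.024, 0.001]
wrist_force: [-0.1, 0.1, 1.0]
opening: 0.174
t 4.15 pos [0.5069 0.0781 0.0979] yaw -2.7 tilt [0.13 0.12] F [-0.1  0.1  1. ] open 0.174
rel mm [  -2.7 -116.6    1.6] frac [-0.018 -0.777  0.011] dr z frac -0.0
frac after turn -0.018 -0.777
```

```bash
python3 -m handwheel '[{"travel":[0,-0.05,0],"dr":[0,0,0]},{"travel":[0,-0.08,0],"dr":[0,0,0]},{"travel":[0,-0.1,0],"dr":[0,0,0]},{"travel":[0,-0.1,0],"dr":[0,0,0]},{"travel":[0,-0.1,0],"dr":[0,0,0]},{"travel":[0,-0.1,0],"dr":[0,0,0]},{"travel":[0,-0.1,0],"dr":[0,0,0]},{"travel":[0,-0.05,0],"dr":[0,0,0]},{"travel":[0,-0.03,0],"dr":[0,0,0]},{"travel":[0,0,0],"dr":[0,0,0]},{"travel":[0,0,0],"dr":[0,0,0]}]'
python3 st.py .5124 .1947 .0965 -2.7
```

```text
time_s: 5.07
eef_pos: [0.5123, 0.193, 0.0979]
eef_rot: [0.001, 1.0, -0.023, 0.002]
wrist_force: [0.6, -2.3, -0.3]
opening: 0.176
t 5.0667 pos [0.5123 0.193  0.0979] yaw -2.62 tilt [ 0.21 -0.12] F [ 0.6 -2.3 -0.3] open 0.176
rel mm [ 0.  -1.7  1.4] frac [ 0.    -0.011  0.009] dr z frac 0.003
frac after turn 0.0 -0.011
```

Now nudge until the end stop shows in the force.

```bash
python3 -m handwheel '[{"travel":[0,-0.015,0],"dr":[0,0,0]},{"travel":[0,-0.015,0],"dr":[0,0,0]},{"travel":[0,-0.015,0],"dr":[0,0,0]}]'
python3 -m handwheel '[{"travel":[0,-0.015,0],"dr":[0,0,0]},{"travel":[0,-0.015,0],"dr":[0,0,0]}]'
```

```text
time_s: 5.32
eef_pos: [0.5125, 0.1979, 0.0979]
eef_rot: [0.002, 1.0, -0.024, 0.001]
wrist_force: [-0.9, -12.5, 3.4]
opening: 0.178
time_s: 5.48
eef_pos: [0.5125, 0.1978, 0.0979]
eef_rot: [0.006, 1.0, -0.024, 0.0]
wrist_force: [-1.1, -13.0, 2.8]
opening: 0.174
```

```bash
python3 -m handwheel '[{"travel":[0,0.01,0],"dr":[0,0,0]},{"travel":[0,0,0],"dr":[0,0,0]},{"travel":[0,0,0],"dr":[0,0,0]},{"travel":[0,0,0],"dr":[0,0,0]},{"travel":[0,0,0],"dr":[0,0,0]},{"travel":[0,0,-0.05],"dr":[0,0,0]},{"travel":[0,0,-0.1],"dr":[0,0,0]},{"travel":[0,0,-0.15],"dr":[0,0,0]},{"travel":[0,0,-0.15],"dr":[0,0,0]},{"travel":[0,0,-0.15],"dr":[0,0,0]},{"travel":[0,0,-0.1],"dr":[0,0,0]},{"travel":[0,0,0],"dr":[0,0,0]},{"travel":[0,0,0],"dr":[0,0,0]}]' 1
python3 st.py .53 -.318 .18 17.1
python3 - <<'E'
from h import *
import cv2
im=viewer.camera("top");cv2.imwrite("pics/t2.png",cv2.convertScaleAbs(im[130:280,100:490,::-1],alpha=1.5))
E
```

```text
time_s: 6.57
eef_pos: [0.5106, 0.1987, 0.2093]
eef_rot: [0.005, 1.0, -0.024, -0.001]
wrist_force: [0.1, -0.9, -1.3]
opening: 0.996
t 6.5667 pos [0.5106 0.1987 0.2093] yaw -2.79 tilt [-0.16 -0.54] F [ 0.1 -0.9 -1.3] open 0.996
rel mm [ 44.7 514.8  34.1] frac [0.298 3.432 0.227] dr z frac -0.663
frac after turn -0.888 3.328
```

View pics/t2.png

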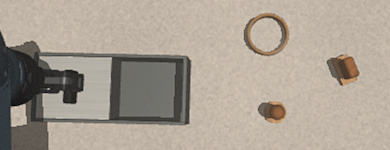

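```bash
python3 -m handwheel '[{"travel":[0,0.12,0],"dr":[0,0,-0.055]},{"travel":[-0.025,0.25,0],"dr":[0,0,-0.055]},{"travel":[-0.025,0.25,0],"dr":[0,0,-0.055]},{"travel":[-0.025,0.25,0],"dr":[0,0,-0.055]},{"travel":[-0.025,0.25,0],"dr":[0,0,-0.055]},{"travel":[-0.025,0.25,0],"dr":[0,0,-0.055]},{"travel":[-0.025,0.25,0],"dr":[0,0,-0.055]},{"travel":[-0.025,0.25,0],"dr":[0,0,-0.055]},{"travel":[-0.025,0.25,0],"dr":[0,0,-0.055]},{"travel":[-0.025,0.25,0],"dr":[0,0,-0.055]},{"travel":[-0.025,0.25,0],"dr":[0,0,-0.055]},{"travel":[0,0.2,0],"dr":[0,0,-0.055]},{"travel":[0,0.1,0],"dr":[0,0,0]},{"travel":[0,0,0],"dr":[0,0,0]},{"travel":[0,0,0],"dr":[0,0,0]},{"travel":[0,0,0],"dr":[0,0,0]}]'
python3 st.py .537 -.3186 .14 17.1
```

```text
time_s: 7.95
eef_pos: [0.518, -0.252, 0.1873]
eef_rot: [-0.006, 0.987, 0.158, -0.015]
wrist_force: [-0.3, -0.0, -0.2]
opening: 1.002
t 7.95 pos [ 0.518  -0.252   0.1873] yaw 18.25 tilt [-1.82  0.35] F [-0.3 -0.  -0.2] open 1.002
rel mm [-1.5 70.  46.3] frac [-0.01   0.467  0.309] dr z frac 0.038
frac after turn -0.0 0.467
```

```bash
python3 -m handwheel '[{"travel":[0,0.08,0],"dr":[-0.015,0.029,0.02]},{"travel":[0,0.13,0],"dr":[-0.015,0.029,0.02]},{"travel":[0,0.13,0.05],"dr":[0,0,0]},{"travel":[0,0.08,0.05],"dr":[0,0,0]},{"travel":[0,0.04,0.05],"dr":[0,0,0]},{"travel":[0,0,0],"dr":[0,0,0]},{"travel":[0,0,0],"dr":[0,0,0]},{"travel":[0,0,0],"dr":[0,0,0]}]'
python3 st.py .537 -.3186 .0315 17.1
python3 - <<'E'
from h import *
import cv2
c=viewer.get_calibration("wrist");im=viewer.camera("wrist");cv2.imwrite("pics/w2.png",im[:,:,::-1])
np.savez("w2.npz",K=c["camera_matrix"],R=c["R"],t=c["t"])
K=c["camera_matrix"]
def proj(p):
    v=c["R"]@p+c["t"];r=np.hypot(*v[:2]);th=np.arctan2(r,v[2]);return (K[:2,2]+K[0,0]*th*v[:2]/r).round(1)
print(proj(np.array([.537,-.3186,.072])))
E
```

```text
time_s: 8.62
eef_pos: [0.5405, -0.3184, 0.1617]
eef_rot: [-0.0, 0.989, 0.149, 0.003]
wrist_force: [1.0, -0.0, 0.8]
opening: 1.003
t 8.6167 pos [ 0.5405 -0.3184  0.1617] yaw 17.17 tilt [0.35 0.07] F [ 1.  -0.   0.8] open 1.003
rel mm [ -4.2  -1.  130.1] frac [-0.028 -0.006  0.868] dr z frac 0.002
frac after turn -0.028 -0.006
[319.8 207. ]
```

View pics/w2.png

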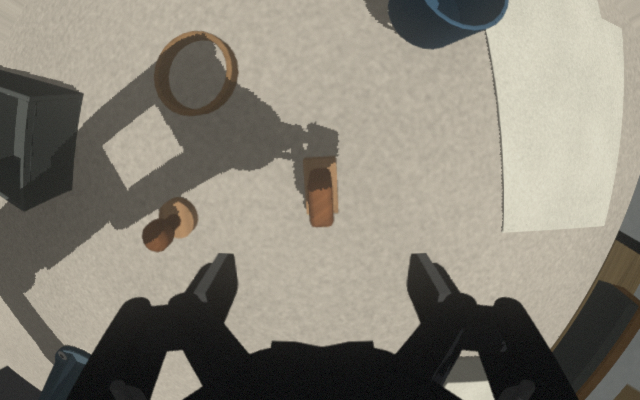

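Stamp top centre at ≈(321,208), predicted (320,207): aligned. Descend.

```bash
python3 -m handwheel '[{"travel":[-0.02,0,0.05],"dr":[0,0,0]},{"travel":[-0.01,0,0.1],"dr":[0,0,0]},{"travel":[0,0,0.12],"dr":[0,0,0]},{"travel":[0,0,0.12],"dr":[0,0,0]},{"travel":[0,0,0.12],"dr":[0,0,0]},{"travel":[0,0,0.12],"dr":[0,0,0]},{"travel":[0,0,0.08],"dr":[0,0,0]},{"travel":[0,0,0.06],"dr":[0,0,0]},{"travel":[0,0,0],"dr":[0,0,0]},{"travel":[0,0,0],"dr":[0,0,0]},{"travel":[0,0,0],"dr":[0,0,0]}]'
python3 st.py .537 -.3186 .0315 17.1
```

```text
time_s: 9.58
eef_pos: [0.538, -0.3166, 0.0439]
eef_rot: [0.002, 0.988, 0.152, 0.005]
wrist_force: [-0.5, -0.7, 0.3]
opening: 1.0
t 9.5833 pos [ 0.538  -0.3166  0.0439] yaw 17.5 tilt [ 0.64 -0.17] F [-0.5 -0.7  0.3] open 1.0
rel mm [-1.7  1.6 12.4] frac [-0.011  0.01   0.083] dr z frac 0.013
frac after turn -0.011 0.01
```

```bash
python3 -m handwheel '[{"travel":[-0.01,0.01,0.04],"dr":[0,-0.02,0.01]},{"travel":[0,0,0.04],"dr":[0,0,0]},{"travel":[0,0,0],"dr":[0,0,0]},{"travel":[0,0,0],"dr":[0,0,0]},{"travel":[0,0,0],"dr":[0,0,0]}]'
python3 st.py .537 -.3186 .0315 17.1
python3 -m handwheel '[{"travel":[0,0,0],"dr":[0,0,0]},{"travel":[0,0,0],"dr":[0,0,0]},{"travel":[0,0,0],"dr":[0,0,0]},{"travel":[0,0,0],"dr":[0,0,0]},{"travel":[0,0,0],"dr":[0,0,0]},{"travel":[0,0,0],"dr":[0,0,0]},{"travel":[0,0,0],"dr":[0,0,0]},{"travel":[0,0,0],"dr":[0,0,0]},{"travel":[0,0,0],"dr":[0,0,0]}]' -1
python3 st.py .537 -.3186 .2 17.1
```

```text
time_s: 10.0
eef_pos: [0.5391, -0.3205, 0.0343]
eef_rot: [0.006, 0.989, 0.149, 0.002]
wrist_force: [-0.5, 0.9, 0.6]
opening: 1.003
t 10.0 pos [ 0.5391 -0.3205  0.0343] yaw 17.17 tilt [ 0.28 -0.61] F [-0.5  0.9  0.6] open 1.003
rel mm [-1.5 -2.5  2.8] frac [-0.01  -0.017  0.019] dr z frac 0.002
frac after turn -0.01 -0.017
time_s: 10.75
eef_pos: [0.5396, -0.321, 0.0353]
eef_rot: [0.006, 0.989, 0.149, 0.002]
wrist_force: [0.0, 0.0, 0.1]
opening: 0.231
t 10.75 pos [ 0.5396 -0.321   0.0353] yaw 17.16 tilt [ 0.36 -0.67] F [0.  0.  0.1] open 0.231
rel mm [  -1.4   -1.  -164.7] frac [-0.009 -0.006 -1.098] dr z frac 0.002
frac after turn -0.009 -0.006
```

```bash
python3 -m handwheel '[{"travel":[0,0,-0.04],"dr":[0,0,0]},{"travel":[0,0,-0.08],"dr":[0,0,0]},{"travel":[0,0,-0.13],"dr":[0,0,0]},{"travel":[0,0,-0.13],"dr":[0,0,0]},{"travel":[0,0,-0.13],"dr":[0,0,0]},{"travel":[0,0,-0.13],"dr":[0,0,0]},{"travel":[0,0,-0.13],"dr":[0,0,0]},{"travel":[0,0,-0.1],"dr":[0,0,0]},{"travel":[0,0,-0.06],"dr":[0,0,0]},{"travel":[0,0,0],"dr":[0,0,0]},{"travel":[0,0,0],"dr":[0,0,0]},{"travel":[0,0,0],"dr":[0,0,0]}]'
python3 st.py .5045 .066 .17 -2.7
```

```text
time_s: 11.75
eef_pos: [0.5379, -0.3185, 0.1885]
eef_rot: [0.007, 0.989, 0.149, 0.002]
wrist_force: [0.4, 0.0, -1.0]
opening: 0.23
t 11.75 pos [ 0.5379 -0.3185  0.1885] yaw 17.18 tilt [ 0.39 -0.7 ] F [ 0.4  0.  -1. ] open 0.23
rel mm [  81.6 -377.4   13.5] frac [ 0.544 -2.516  0.09 ] dr z frac 0.663
frac after turn -0.344 -2.551
```

```bash
python3 -m handwheel '[{"travel":[0.01,-0.06,0],"dr":[0,0,0.04]},{"travel":[0.02,-0.13,0],"dr":[0,0,0.05]},{"travel":[0.02,-0.2,0],"dr":[0,0,0.05]},{"travel":[0.02,-0.2,0],"dr":[0,0,0.05]},{"travel":[0.02,-0.2,0],"dr":[0,0,0.05]},{"travel":[0.02,-0.2,0],"dr":[0,0,0.05]},{"travel":[0.01,-0.2,0],"dr":[0,0,0.05]},{"travel":[0,-0.2,0],"dr":[0,0,0.05]},{"travel":[0,-0.2,0],"dr":[0,0,0.05]},{"travel":[0,-0.2,0],"dr":[0,0,0.05]},{"travel":[0,-0.2,0],"dr":[0,0,0.05]},{"travel":[0,-0.2,0],"dr":[0,0,0.05]},{"travel":[0,-0.13,0],"dr":[0,0,0.05]},{"travel":[0,-0.06,0],"dr":[0,0,0.02]},{"travel":[0,0,0],"dr":[0,0,0]},{"travel":[0,0,0],"dr":[0,0,0]},{"travel":[0,0,0],"dr":[0,0,0]}]'
python3 st.py .5045 .066 .0425 -2.7
```

```text
time_s: 13.17
eef_pos: [0.4949, 0.0564, 0.1629]
eef_rot: [0.0, 0.999, -0.033, -0.014]
wrist_force: [-0.1, 0.3, -0.3]
opening: 0.228
t 13.1667 pos [0.4949 0.0564 0.1629] yaw -3.8 tilt [-1.65  0.03] F [-0.1  0.3 -0.3] open 0.228
rel mm [ 12.4 -10.4 120. ] frac [ 0.083 -0.069  0.8  ] dr z frac -0.037
frac after turn 0.084 -0.067
```

```bash
python3 -m handwheel '[{"travel":[0.04,-0.03,0],"dr":[0,0.025,-0.017]},{"travel":[0.04,-0.03,0],"dr":[0,0.025,-0.017]},{"travel":[0,0,0],"dr":[0,0,0]},{"travel":[0,0,0],"dr":[0,0,0]},{"travel":[0,0,0],"dr":[0,0,0]}]'
python3 st.py .5045 .066 .0425 -2.7
python3 - <<'E'
from h import *
import cv2
a=viewer.camera("wrist")[:,:,::-1];b=viewer.camera("side")[100:300,150:450,::-1]
o=np.zeros((600,640,3),np.uint8);o[:400]=a;o[400:,:300]=b
cv2.imwrite("pics/w3.png",o)
E
```

```text
time_s: 13.58
eef_pos: [0.509, 0.0621, 0.1616]
eef_rot: [0.001, 1.0, -0.025, -0.0]
wrist_force: [0.6, -0.4, -0.1]
opening: 0.228
t 13.5833 pos [0.509  0.0621 0.1616] yaw -2.9 tilt [-0.06 -0.09] F [ 0.6 -0.4 -0.1] open 0.228
rel mm [ -4.5  -3.9 119.1] frac [-0.03  -0.026  0.794] dr z frac -0.007
frac after turn -0.03 -0.026
```

View pics/w3.png

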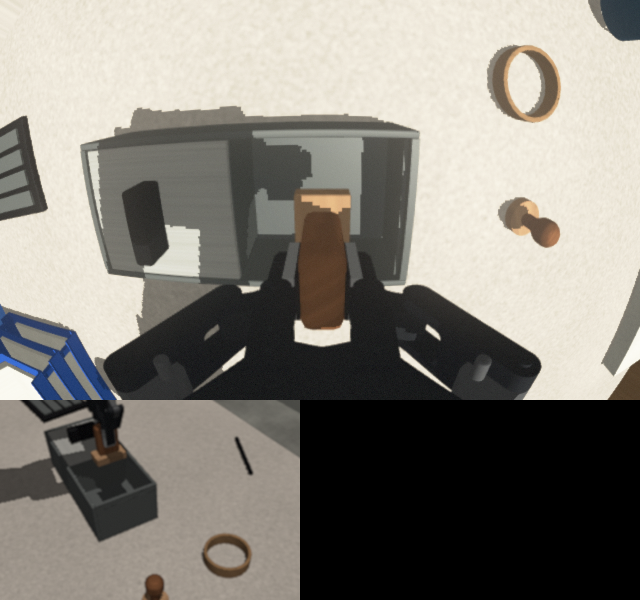

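The stamp hangs upright over the open compartment (base at columns 297–350, compartment 245–410). Lower it.

```bash
python3 -m handwheel '[{"travel":[-0.03,-0.02,0.05],"dr":[0,0,0]},{"travel":[0,0,0.1],"dr":[0,0,0]},{"travel":[0,0,0.1],"dr":[0,0,0]},{"travel":[0,0,0.1],"dr":[0,0,0]},{"travel":[0,0,0.1],"dr":[0,0,0]},{"travel":[0,0,0.1],"dr":[0,0,0]},{"travel":[0,0,0.08],"dr":[0,0,0]},{"travel":[0,0,0.05],"dr":[0,0,0]},{"travel":[0,0,0],"dr":[0,0,0]},{"travel":[0,0,0],"dr":[0,0,0]},{"travel":[0,0,0],"dr":[0,0,0]}]'
python3 st.py .5045 .066 .0418 -2.7
```

```text
time_s: 14.6
eef_pos: [0.5011, 0.0665, 0.0533]
eef_rot: [0.001, 1.0, -0.026, -0.001]
wrist_force: [-0.3, -0.1, -0.7]
opening: 0.225
t 14.6 pos [0.5011 0.0665 0.0533] yaw -2.95 tilt [-0.07 -0.07] F [-0.3 -0.1 -0.7] open 0.225
rel mm [ 3.5  0.3 11.5] frac [0.023 0.002 0.077] dr z frac -0.008
frac after turn 0.023 0.002
```

```bash
Z='{"travel":[0,0,0],"dr":[0,0,0]}'; python3 -m handwheel '[{"travel":[0,0,0.03],"dr":[0,0,0]},{"travel":[0,0,0.025],"dr":[0,0,0]},{"travel":[0,0,0.01],"dr":[0,0,0]},{"travel":[0,0,0],"dr":[0,0,0]},{"travel":[0,0,0],"dr":[0,0,0]}]'
python3 st.py .5045 .066 .0418 -2.7
python3 -m handwheel '[{"travel":[0,0,0.01],"dr":[0,0,0]},{"travel":[0,0,0.01],"dr":[0,0,0]}]'
```

```text
time_s: 15.02
eef_pos: [0.5033, 0.0664, 0.0452]
eef_rot: [0.001, 1.0, -0.026, 0.002]
wrist_force: [-0.2, 0.6, -0.5]
opening: 0.228
t 15.0167 pos [0.5033 0.0664 0.0452] yaw -2.94 tilt [ 0.24 -0.11] F [-0.2  0.6 -0.5] open 0.228
rel mm [1.2 0.3 3.4] frac [0.008 0.002 0.023] dr z frac -0.008
frac after turn 0.008 0.002
time_s: 15.18
eef_pos: [0.5039, 0.0663, 0.0427]
eef_rot: [0.001, 1.0, -0.026, 0.003]
wrist_force: [0.5, -0.2, -0.6]
opening: 0.227
```

```bash
python3 -m handwheel '[{"travel":[0,0,0.008],"dr":[0,0,0]},{"travel":[0,0,0.008],"dr":[0,0,0]}]'
python3 -m handwheel '[{"travel":[0,0,0.006],"dr":[0,0,0]},{"travel":[0,0,0.006],"dr":[0,0,0]}]'
```

```text
time_s: 15.35
eef_pos: [0.5041, 0.0662, 0.041]
eef_rot: [0.001, 1.0, -0.026, 0.003]
wrist_force: [-9.2, -0.0, 23.0]
opening: 0.227
time_s: 15.52
eef_pos: [0.5041, 0.0663, 0.0411]
eef_rot: [0.001, 1.0, -0.025, 0.002]
wrist_force: [-5.2, -0.3, 10.1]
opening: 0.224
```

```bash
python3 -m handwheel '[{"travel":[0,0,-0.004],"dr":[0,0,0]},{"travel":[0,0,0],"dr":[0,0,0]},{"travel":[0,0,0],"dr":[0,0,0]},{"travel":[0,0,0],"dr":[0,0,0]},{"travel":[0,0,0],"dr":[0,0,0]}]' 0.1
python3 -m handwheel '[{"travel":[0,0,-0.03],"dr":[0,0,0]},{"travel":[0,0,-0.06],"dr":[0,0,0]},{"travel":[0,0,-0.1],"dr":[0,0,0]},{"travel":[0,0,-0.15],"dr":[0,0,0]},{"travel":[0,0,-0.15],"dr":[0,0,0]},{"travel":[0,0,-0.15],"dr":[0,0,0]},{"travel":[0,0,-0.15],"dr":[0,0,0]},{"travel":[0,0,-0.05],"dr":[0,0,0]},{"travel":[0,0,0],"dr":[0,0,0]},{"travel":[0,0,0],"dr":[0,0,0]},{"travel":[0,0,0],"dr":[0,0,0]}]'
python3 st.py .511 .198 .155 -2.7
python3 - <<'E'
from h import *
import cv2
a=viewer.camera("wrist")[:,:,::-1];b=viewer.camera("side")[100:300,150:450,::-1]
o=np.zeros((600,640,3),np.uint8);o[:400]=a;o[400:,:300]=b
cv2.imwrite("pics/w4.png",o)
E
```

```text
time_s: 15.93
eef_pos: [0.5048, 0.0662, 0.0422]
eef_rot: [0.001, 1.0, -0.025, 0.003]
wrist_force: [0.1, -0.1, -0.0]
opening: 0.549
time_s: 16.85
eef_pos: [0.5027, 0.0666, 0.1766]
eef_rot: [0.001, 1.0, -0.025, 0.002]
wrist_force: [-0.7, -0.2, -0.4]
opening: 0.552
t 16.85 pos [0.5027 0.0666 0.1766] yaw -2.92 tilt [ 0.27 -0.13] F [-0.7 -0.2 -0.4] open 0.552
rel mm [   1.5 -131.7   21.3] frac [ 0.01  -0.878  0.142] dr z frac -0.007
frac after turn 0.013 -0.878
```

View pics/w4.png

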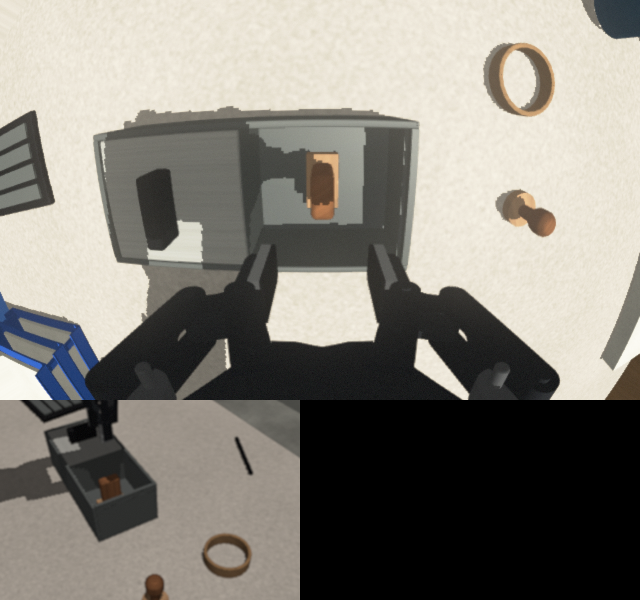

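Stamp stands upright mid-compartment (322,190). Back to the bar.

```bash
python3 -m handwheel '[{"travel":[0,-0.06,0],"dr":[0,0,0]},{"travel":[0,-0.12,0],"dr":[0,0,0]},{"travel":[0,-0.15,0],"dr":[0,0,0]},{"travel":[0,-0.15,0],"dr":[0,0,0]},{"travel":[0,-0.15,0],"dr":[0,0,0]},{"travel":[0,-0.12,0],"dr":[0,0,0]},{"travel":[0,-0.07,0],"dr":[0,0,0]},{"travel":[0,0,0],"dr":[0,0,0]},{"travel":[0,0,0],"dr":[0,0,0]},{"travel":[0,0,0],"dr":[0,0,0]}]' 1
python3 st.py .511 .198 .098 -2.7
```

```text
time_s: 17.78
eef_pos: [0.5025, 0.1971, 0.1647]
eef_rot: [0.002, 1.0, -0.027, -0.008]
wrist_force: [-0.3, 0.2, 0.2]
opening: 1.0
t 17.7833 pos [0.5025 0.1971 0.1647] yaw -3.06 tilt [-0.92 -0.17] F [-0.3  0.2  0.2] open 1.0
rel mm [ 9.5 -1.6 66.5] frac [ 0.063 -0.011  0.443] dr z frac -0.012
frac after turn 0.063 -0.01
```

```bash
python3 -m handwheel '[{"travel":[0.03,-0.005,0.04],"dr":[0,0.015,-0.01]},{"travel":[0.02,-0.005,0.07],"dr":[0,0.015,0]},{"travel":[0,0,0.08],"dr":[0,0,0]},{"travel":[0,0,0.08],"dr":[0,0,0]},{"travel":[0,0,0.07],"dr":[0,0,0]},{"travel":[0,0,0.05],"dr":[0,0,0]},{"travel":[0,0,0],"dr":[0,0,0]},{"travel":[0,0,0],"dr":[0,0,0]},{"travel":[0,0,0],"dr":[0,0,0]}]'
python3 st.py .511 .198 .098 -2.7
```

```text
time_s: 18.53
eef_pos: [0.5127, 0.1913, 0.1017]
eef_rot: [0.003, 1.0, -0.028, 0.002]
wrist_force: [0.6, 0.4, 0.6]
opening: 1.0
t 18.5333 pos [0.5127 0.1913 0.1017] yaw -3.16 tilt [ 0.18 -0.31] F [0.6 0.4 0.6] open 1.0
rel mm [-2.1 -6.6  3.6] frac [-0.014 -0.044  0.024] dr z frac -0.015
frac after turn -0.014 -0.044
```

```bash
python3 -m handwheel '[{"travel":[0,-0.025,0.012],"dr":[0,0,-0.015]},{"travel":[0,-0.02,0.012],"dr":[0,0,0]},{"travel":[0,0,0],"dr":[0,0,0]},{"travel":[0,0,0],"dr":[0,0,0]},{"travel":[0,0,0],"dr":[0,0,0]}]'
python3 -m handwheel '[{"travel":[0,0,0],"dr":[0,0,0]},{"travel":[0,0,0],"dr":[0,0,0]},{"travel":[0,0,0],"dr":[0,0,0]},{"travel":[0,0,0],"dr":[0,0,0]},{"travel":[0,0,0],"dr":[0,0,0]},{"travel":[0,0,0],"dr":[0,0,0]},{"travel":[0,0,0],"dr":[0,0,0]},{"travel":[0,0,0],"dr":[0,0,0]},{"travel":[0,0,0],"dr":[0,0,0]},{"travel":[0,0,0],"dr":[0,0,0]}]' -1
python3 st.py .506 .066 .098 -2.7
```

```text
time_s: 18.95
eef_pos: [0.5148, 0.1993, 0.1]
eef_rot: [0.002, 1.0, -0.023, 0.004]
wrist_force: [0.1, -0.4, -1.1]
opening: 1.001
time_s: 19.78
eef_pos: [0.515, 0.1973, 0.1009]
eef_rot: [0.004, 1.0, -0.023, 0.004]
wrist_force: [-0.4, -1.5, 0.3]
opening: 0.173
t 19.7833 pos [0.515  0.1973 0.1009] yaw -2.66 tilt [ 0.42 -0.45] F [-0.4 -1.5  0.3] open 0.173
rel mm [ -2.9 131.5   3.9] frac [-0.02   0.877  0.026] dr z frac 0.001
frac after turn -0.019 0.877
```

```bash
python3 -m handwheel '[{"travel":[0,0.05,0],"dr":[0,0,0]},{"travel":[0,0.08,0],"dr":[0,0,0]},{"travel":[0,0.1,0],"dr":[0,0,0]},{"travel":[0,0.1,0],"dr":[0,0,0]},{"travel":[0,0.1,0],"dr":[0,0,0]},{"travel":[0,0.1,0],"dr":[0,0,0]},{"travel":[0,0.1,0],"dr":[0,0,0]},{"travel":[0,0.09,0],"dr":[0,0,0]},{"travel":[0,0.06,0],"dr":[0,0,0]},{"travel":[0,0.03,0],"dr":[0,0,0]},{"travel":[0,0,0],"dr":[0,0,0]},{"travel":[0,0,0],"dr":[0,0,0]}]'
python3 st.py .508 .066 .1 -2.7
python3 -m handwheel '[{"travel":[0,0.02,0],"dr":[0,0,0]},{"travel":[0,0.02,0],"dr":[0,0,0]},{"travel":[0,0.015,0],"dr":[0,0,0]}]'
```

```text
time_s: 20.78
eef_pos: [0.5089, 0.0675, 0.1009]
eef_rot: [0.001, 1.0, -0.024, 0.006]
wrist_force: [2.1, 2.4, -1.4]
opening: 0.175
t 20.7833 pos [0.5089 0.0675 0.1009] yaw -2.75 tilt [ 0.64 -0.12] F [ 2.1  2.4 -1.4] open 0.175
rel mm [-0.8  1.5  0.9] frac [-0.006  0.01   0.006] dr z frac -0.002
frac after turn -0.006 0.01
time_s: 21.03
eef_pos: [0.5088, 0.0657, 0.101]
eef_rot: [-0.004, 1.0, -0.023, 0.006]
wrist_force: [2.7, 10.1, -1.6]
opening: 0.172
```

```bash
python3 -m handwheel '[{"travel":[0,0.025,0],"dr":[0,0,0]},{"travel":[0,0.025,0],"dr":[0,0,0]}]'
python3 -m handwheel '[{"travel":[0,-0.003,0],"dr":[0,0,0]},{"travel":[0,0,0],"dr":[0,0,0]},{"travel":[0,0,0],"dr":[0,0,0]},{"travel":[0,0,0],"dr":[0,0,0]},{"travel":[0,0,0],"dr":[0,0,0]},{"travel":[0,0,-0.05],"dr":[0,0,0]},{"travel":[0,0,-0.1],"dr":[0,0,0]},{"travel":[0,0,-0.15],"dr":[0,0,0]},{"travel":[0,0,-0.15],"dr":[0,0,0]},{"travel":[0,0,-0.15],"dr":[0,0,0]},{"travel":[0,0.1,-0.1],"dr":[0,0,0]},{"travel":[-0.1,0.1,0],"dr":[0,0,0]},{"travel":[-0.2,0.1,0],"dr":[0,0,0]},{"travel":[-0.2,0.1,0],"dr":[0,0,0]},{"travel":[-0.1,0.1,0],"dr":[0,0,0]},{"travel":[0,0,0],"dr":[0,0,0]},{"travel":[0,0,0],"dr":[0,0,0]},{"travel":[0,0,0],"dr":[0,0,0]}]' 1
python3 - <<'E'
from h import *
import cv2
a=viewer.camera("top")[170:265,120:300,::-1];b=viewer.camera("side")[100:380,150:450,::-1]
a=cv2.convertScaleAbs(cv2.resize(a,None,fx=4.4,fy=4.4,interpolation=cv2.INTER_CUBIC)[:, :],alpha=1.5)
cv2.imwrite("pics/f1.png",a)
cv2.imwrite("pics/f2.png",b)
E
```

```text
time_s: 21.2
eef_pos: [0.5088, 0.0657, 0.101]
eef_rot: [-0.01, 1.0, -0.023, 0.007]
wrist_force: [4.1, 19.6, -1.7]
opening: 0.169
time_s: 22.7
eef_pos: [0.4112, -0.0113, 0.2161]
eef_rot: [-0.006, 1.0, -0.021, 0.01]
wrist_force: [1.0, 1.1, 0.2]
opening: 0.999
```

View pics/f1.png

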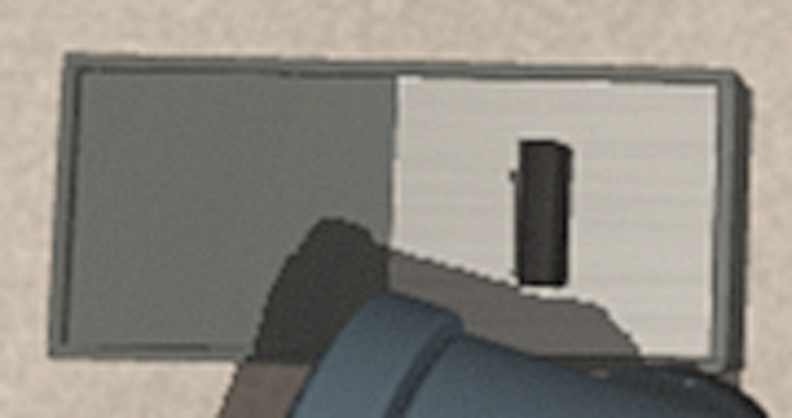

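View pics/f2.png

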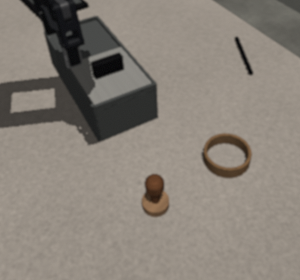

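The cover's edge meets the end wall (column ≈717) with no gap, the round stamp is standing, and the gripper is clear.

```bash
python3 -c "
from bench import ctrl
o=ctrl.get_obs();print(o['time_s'],o['wrist_force'].round(1),abs(o['dq']).max());print(ctrl.hand_in())"
```

```text
22.8 [-0.   0.4  0.2] 0.012463640859596095
the job is handed in; nothing more can be done
None
```

The job is done and handed in at 22.8 s, with no verdict reported. I slid the cover back to its stop, stood the rectangular stamp upright on the compartment floor, let go of it, and slid the cover shut to its stop.

- **Stamp:** the wrist picture after release showed it upright in the middle of the compartment. It can't be seen now that the cover is shut.
- **Cover:** the final top picture shows no gap at the end wall. The bar travelled 132 mm between its two stops, the full stroke given.
- **Round stamp:** the last side picture shows it standing, apparently unmoved; I did not measure its position again.
- **Robot:** the gripper was open and clear of everything, with about 0 N at the wrist. The highest wrist force I read was about 25 N, when the stamp touched the compartment floor.

No check failed or disagreed.

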